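# Fit a new dust filter to the turner's respirator blower

### The arm

A 7-joint arm with a two-finger parallel gripper is mounted at the origin on the work surface. World frame = base frame: x ahead of the robot, y to its left, z up, the work surface at z = 0. Lengths are in m, angles in rad, forces in N, time in s.
With the tool pointing down it reaches from about 0.425 to 1.025 m from the base axis. Payload 9.4 kg.
Tool frame: the origin (TCP) lies midway between the tips of the shut fingers; the grasp point (between the pads) lies 19 mm behind it; z points along the fingers, x is the direction in which the jaws open and shut, and the axes are right-handed (so a half turn about z gives the same grasp; the last joint's range is limited). The gripper opens to 93 mm and grips with 3 to 60 N. Pads are 15 mm wide; open, the fingers measure 128 mm over their backs; the gripper's body (75 mm by 188 mm) begins 65 mm behind the grasp point.
Start: joints at [-1.221, 0.599, -0.003, 1.599, 0.002, 0.943, -0.08], TCP at [0.3, 0.66, 0.219] pointing down, gripper open.
Joint ranges: [-2.57, 2.57], [-0.35, 1.97], [-1.29, 1.29], [0.11, 2.56], [-1.05, 4.19], [0.11, 1.86], [-2.63, 2.63]. Speed limits (rad/s): [2.22, 2.22, 3.01, 3.01, 3.14, 3.14, 3.14].

### API

Orientations are given as a unit quaternion [x, y, z, w].
In Python, from cell import sense, grab_frame, get_calibration, job_done gives the robot as it stands. The module is installed in compiled form; this text tells all that it offers.
- The arm moves only by the shell command python3 -m inch 'ROWS'. ROWS is JSON, a list that holds one entry, the list of rows, each a list of 7 numbers: the shift along the tool's x, y, z each as a share of 0.03 m, from -1 to 1, then the turn, a rotation vector about the tool's x, y, z each as a share of 0.15 rad, from -1 to 1, then the opening, from -1 (shut) to 1 (fully open), so that 0 is half open. A call has 1 to 10 rows; each row shifts and turns the commanded pose from where the row before left it, along the tool's axes as they then stand; what a row does not reach is not made up. A row lasts 1/10 s, in which the tool goes at most 50 mm and 8.59 degrees, less where a joint would pass 70% of its speed; a pose out of reach is approached as far as the arm can. A call with a number of a shift or a turn outside -1 to 1 is refused whole. A call with a gripper value outside its range is refused whole. The fingers move at their own pace and stop on an object; the grip force is fixed at half the most. Time passes only in rows, so rows that do not move let the fingers close. It gives the time, the measured TCP pose, the force and the opening at its end, in the units of the state.
- sense(): the state, without advancing time (a new reading comes with each control period).
- grab_frame(name): name is "scene" or "top" or "wrist"; returns the picture (400x640x3 uint8, blue, green, red); there is no depth.
- get_calibration(name): a dict with "fx", "fy", "cx", "cy" (pixels), "R" (3x3) and "t" (3): a world point X has camera coordinates R X + t. Camera axes: x right, y down, z forward; pixel columns grow to the right and rows downward; lengths in m; the calibration is good to about 2 mm. The wrist camera is an equidistant fisheye: a pixel r from the principal point sees the ray r / f radians off the axis. A picture is of the moment at which its call begins: read the wrist's pose just before it. get_calibration takes no time and is no camera call; for the wrist camera it gives the pose at the moment of the call.
- job_done(): hands the job in, once; it reports no verdict.
The state is a dict: "time_s": time; "joints": joint angles; "dq": joint speeds; "joint_efforts": joint torques, N m; "tcp_pos": TCP position; "ee_rot": TCP orientation; "force": force on the tool from outside, world axes, zero at the start; "wrist_torque": the same for the moment, N m; "opening": finger opening in m.
Only numpy, scipy, OpenCV 4.12 (cv2) and the standard library are available. Lean on these libraries where they do the work, as an engineer would, in place of code of your own. Each camera call takes 0.05 s, during which the arm holds its last target.

### The job

Take the new filter (white and green) out of its wooden cradle, stand it upright on the bench, let go, and take it again by the grip on its top. Then fit it to the respirator blower: pins in at the white marks, push it down against the spring, turn it a quarter clockwise to the green dots and let it click home. Leave everything else where it is.

Things in the scene. Friction and masses are not known exactly. Their poses are not given: they have to be found in the camera images.
- new_filter: The new filter: white drum, 62 mm across and 45 mm tall, green band, green grip, grey neck 21 mm long and 34 mm across; 88 mm overall, about 0.16 kg. It starts lying in the cradle, grip end roughly to the robot's right. Origin: centre of the neck's end face, the foot it stands on (29 mm across). Own z: along its axis from neck to grip, drum from 21 to 66 mm. Own x: along the pins and the grip.
- filter_grip (a point): Middle of the new filter's green grip, 77 mm from its origin along its z. The grip is a bar across the drum's end: 44 mm long along the filter's x, 12 mm thick along y, 22 mm tall (66 to 88 mm), flat sides, a white line on top. It turns with the filter.
- filter_pins (a point): Middle of the new filter's two bayonet pins, on its axis 8 mm above its origin. One round steel pin, 6 mm thick, sticks out of the neck on either side along the filter's x, tips 25 mm from the axis. The two are alike, so the filter fits either way round.
- blower: The dark grey respirator blower, lying in its low black bench dock, fixed; origin on the bench straight below the port, axes as the port's. Seen from above it is round about the port, 66 mm in radius (dock 78 mm), and runs on along +y to 150 mm (dock 160 mm), 120 mm wide, with the battery there; a hose outlet sticks out to 80 mm on the -x side. Top 76 mm high, battery latch 83 mm.
- port (a point): Centre of the top of the bayonet collar in the blower, 30 mm above the bench at the foot of a round well 76 mm across; the well's rim, the blower's deck, is 76 mm above the bench. z up. x: towards the white bars on the rim, where the 10 mm wide entry slots for the pins are, on both sides. y: towards the green dots on the rim, where the pins come home. Collar bore 37 mm. Fixed; 7 mm gap round the drum.
- seal_plate (a joint): Sprung plate under the collar, bearing up on the filter's neck; m pressed down, 0 to 0.013. 0: its top is 9 mm below the port. 3.5 N at 0 and 0.6 N more per mm. Pins slide in the slots down to 0.009; from there to 0.012 (drum on the collar, a hard stop, about 11 N) the filter can turn, clockwise from above, 90 degrees to a stop. Let go there, it rises to 0.005: home, locked, origin 14 mm below the port.
- cradle: Wooden cradle fixed to the bench, 112 x 78 mm plywood base 8 mm thick with two rails, 52 mm over their outsides, 18 mm high. Origin: centre of its underside; x along the rails. The filter lies on the rails, axis level along the cradle's x, about 44 mm above the bench, its neck to the cradle's +x, its pins and grip level; the drum's middle is within 5 mm of the cradle's middle.
- used_filter: The old, clogged filter: same shape and size, but tan drum, brown band and dark grey grip, standing on its neck on the bench. Not to be used or moved. Origin: centre of its foot.
- wooden_tree: Bystander: red turned wooden fir tree, 66 mm across, 135 mm tall. Origin: centre of its foot.
- turned_goblet: Bystander: brown turned wooden goblet, 64 mm across, 112 mm tall. Origin: centre of its foot.
- oil_bottle: Bystander: amber bottle with black cap, 60 mm across, 150 mm tall. Origin: centre of its base.
- sanding_block: Bystander: cork sanding block, 112 x 64 x 32 mm. Origin: centre of its underside.
Things that resemble listed ones, but are neither listed nor needed, are in the scene too. What is shaped like the new_filter but pink is not meant.

How it is judged:
On the way:
1. The new filter stands upright on the bench, grip up, let go (angle between new_filter's own z axis and vertical below 0.1 rad and height (world z) of new_filter below 0.006 m and contact force between the fingers and new_filter below 0.1 N and linear speed of new_filter below 0.03 m/s), for 0.2 s.
At the end, for the whole second after the job is handed in: The new filter is home in the port: within 5 mm of its axis, upright within 0.08 rad, origin 11.5 to 16.5 mm below the port (sprung back up from being pressed), its pins within 0.2 rad of the green dots, at rest and let go. The bystanders are within 30 mm of where they were (horizontal distance between new_filter and port below 0.005 m and z of new_filter in the frame of port between -0.0165 and -0.0115 m and angle between the x axis of new_filter and the y axis of port, either way round below 0.2 rad and angle between new_filter's own z axis and vertical below 0.08 rad and linear speed of new_filter below 0.02 m/s); the robot touches nothing.
It fails at once if The used filter was shifted by more than 30 mm (distance of used_filter from where it was at the start of the episode above 0.03 m).
It fails at once if Another loose thing on the bench (tree, goblet, bottle, sanding block) was shifted by more than 30 mm (distance of any of wooden_tree, turned_goblet, oil_bottle, sanding_block from where it was at the start of the episode above 0.03 m).
It also fails if it takes over 66 s, if anything falls off the work surface, if the arm or the gripper's body presses on something with over 40 N, if the wrist force passes 120 N, or if a joint passes its speed limit or range.

## Working session

There is one attempt and no reset: what is moved stays moved. The work goes in short steps, Python scripts to look and compute and a shell command to move; the robot and the scene stay as the last step left them, time stands still between calls to the robot, and variables do not carry over. Pictures are saved under pics/ and viewed, and the job is handed in when it is done.

```bash
mkdir -p pics; ls; python3 - <<'E'
from cell import sense,grab_frame,get_calibration
import cv2
for n in ["scene","top","wrist"]:
    cv2.imwrite(f"pics/{n}0.png",grab_frame(n)); c=get_calibration(n); print(n,c)
s=sense();print({k:s[k] for k in s})
E
```

```text
pics
scene {'fx': 395.983979659972, 'fy': 395.983979659972, 'cx': 330.5030174177611, 'cy': 196.44744717223872, 'R': array([[-0.74482281,  0.66706499,  0.01622606],
       [ 0.47950362,  0.5519919 , -0.68218856],
       [-0.46402076, -0.50032914, -0.73099623]]), 't': array([ 0.46112987, -0.20019978,  1.48936393])}
top {'fx': 443.3974037713206, 'fy': 443.3974037713206, 'cx': 321.79118862827755, 'cy': 190.35209737381234, 'R': array([[-0.02494769, -0.9996757 ,  0.00510869],
       [-0.99837536,  0.02465272, -0.0513701 ],
       [ 0.0512275 , -0.00638195, -0.99866662]]), 't': array([-0.07469357,  0.55098596,  1.11793291])}
wrist {'fx': 309.70691628693146, 'fy': 309.70691628693146, 'cx': 317.1936513088514, 'cy': 199.14055971032394, 'R': array([[ 0.41411577,  0.91022311, -0.0014223 ],
       [ 0.8700493 , -0.39537819,  0.29443215],
       [ 0.2674366 , -0.12316647, -0.95567133]]), 't': array([-0.7239192 , -0.03466585,  0.39168249])}
{'time_s': 0.15, 'joints': array([-1.22072874,  0.59995525, -0.00249818,  1.59990864,  0.00183989,
        0.94288322, -0.0798157 ]), 'dq': array([-0.00072895, -0.00170993, -0.00066206, -0.00272251,  0.00073052,
       -0.00109432, -0.00132116]), 'joint_efforts': array([ 1.19636901e-03, -7.65582919e+01,  1.49820708e+00, -2.52567065e+01,
       -5.23814885e-02,  1.47604547e-02,  1.06037166e-04]), 'tcp_pos': array([0.30000079, 0.65964444, 0.21796236]), 'ee_rot': array([ 8.40804335e-01,  5.41338837e-01, -4.34590607e-04,  3.80205111e-04]), 'force': array([-0.18016292, -0.52404445,  0.04623077]), 'wrist_torque': array([ 0.02164765,  0.05154762, -0.0330161 ]), 'opening': 0.09315242794863429}
```

View pics/scene0.png

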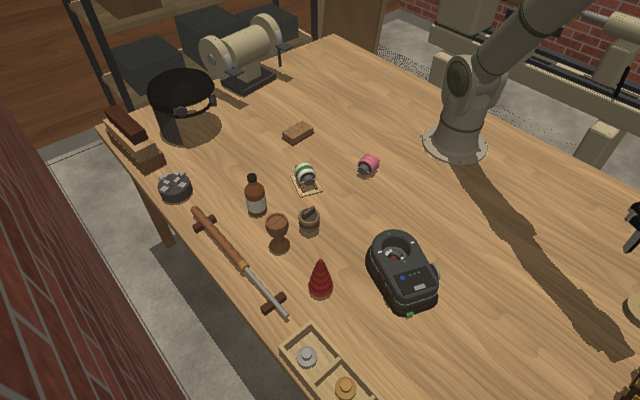

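View pics/top0.png

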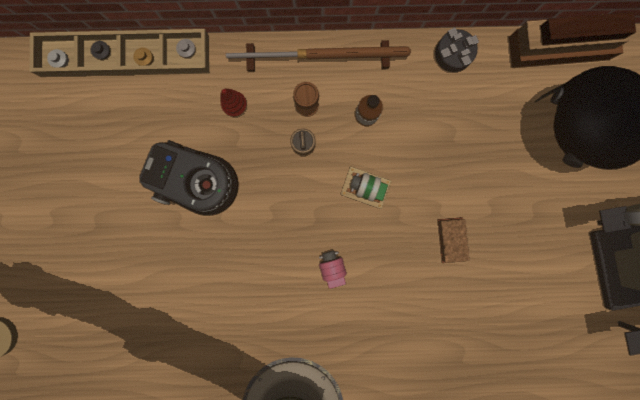

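View pics/wrist0.png

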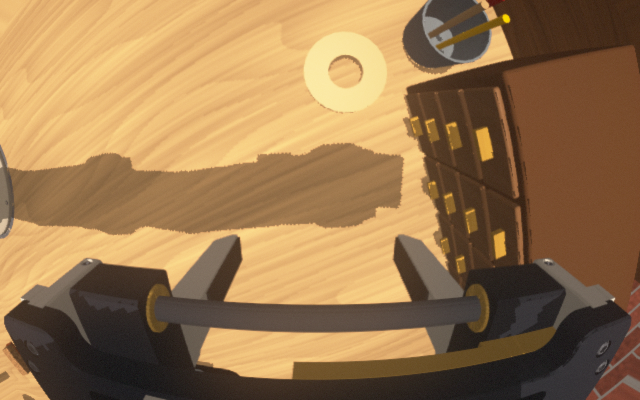

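Candidates in the top view: the white and green one lying in the cradle at (368,187), the pink lookalike at (333,268), and the tan used filter standing at (303,141). I choose (368,187) and will check it and the port in close crops.

```bash
python3 - <<'E'
import cv2,numpy as np
t=cv2.imread("pics/top0.png");s=cv2.imread("pics/scene0.png")
a=cv2.resize(t[155:220,330:410],None,fx=5,fy=5,interpolation=cv2.INTER_CUBIC)
b=cv2.resize(s[150:200,275:335],None,fx=6,fy=6,interpolation=cv2.INTER_CUBIC)
h=np.zeros((330,800,3),np.uint8);h[:325,:400]=a;h[:300,400:760]=b
cv2.imwrite("pics/cropf.png",h)
a=cv2.resize(t[130:225,130:245],None,fx=5,fy=5,interpolation=cv2.INTER_CUBIC);cv2.imwrite("pics/cropb.png",a)
a=cv2.resize(s[220:320,355:445],None,fx=6,fy=6,interpolation=cv2.INTER_CUBIC);cv2.imwrite("pics/cropb2.png",a)
E
```

```text
(no output)
```

View pics/cropf.png

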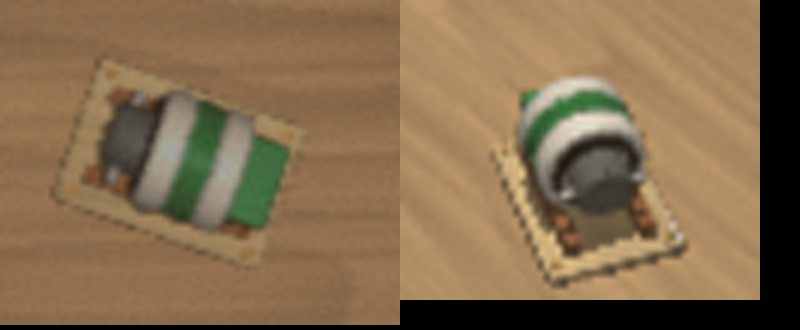

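View pics/cropb.png

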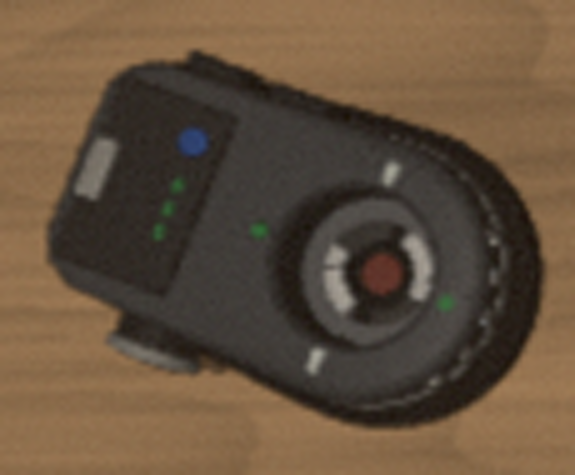

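View pics/cropb2.png

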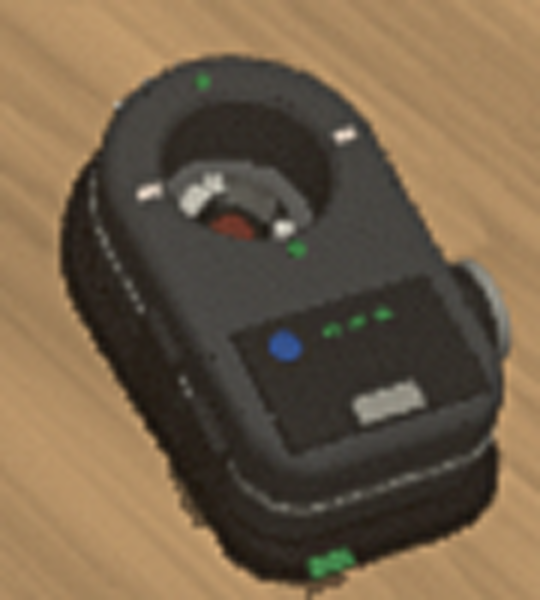

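The crop confirms it: white drum, green band and grip to the right, grey neck to the left. In the blower crop the white bars are at about (390,172) and (316,361), and the green dots at (260,230) and (446,302).

```bash
cat > h.py <<'E'
import numpy as np,cv2
from cell import get_calibration
def ray(n,px,c=None):
    c=c or get_calibration(n); R=c['R'];t=c['t']
    d=np.array([(px[0]-c['cx'])/c['fx'],(px[1]-c['cy'])/c['fy'],1.])
    return -R.T@t, R.T@d
def onz(n,px,z,c=None):
    o,d=ray(n,px,c); return o+d*(z-o[2])/d[2]
def proj(n,X,c=None):
    c=c or get_calibration(n); p=c['R']@np.asarray(X,float)+c['t']
    return np.array([c['fx']*p[0]/p[2]+c['cx'],c['fy']*p[1]/p[2]+c['cy']])
E
python3 - <<'E'
from h import *
np.set_printoptions(precision=4,suppress=True)
u=lambda p,s,o:((p[0]+.5)/s-.5+o[0],(p[1]+.5)/s-.5+o[1])
B=lambda p:onz("top",u(p,5,(130,130)),.076)
S=lambda p:onz("scene",u(p,6,(355,220)),.076)
for f,w1,w2,g1,g2 in [(B,(390,172),(316,361),(260,230),(446,302)),(S,(345,133),(150,191),(297,249),(204,81))]:
    w1,w2,g1,g2=map(f,(w1,w2,g1,g2))
    print('port',(w1+w2)/2,(g1+g2)/2,'len',np.linalg.norm(w1-w2),np.linalg.norm(g1-g2),'ang w',np.degrees(np.arctan2(*(w1-w2)[1::-1])),'g (towards battery)',np.degrees(np.arctan2(*(g1-g2)[1::-1])))
F=lambda p,z:onz("top",u(p,5,(330,155)),z)
c=[F(p,.008) for p in [(103,60),(303,128),(250,265),(55,195)]]
print('cradle',np.mean(c,0),[np.linalg.norm(c[i]-c[i-1]) for i in range(4)])
for a,b in((0,1),(3,2)): print(np.degrees(np.arctan2(*(c[a]-c[b])[1::-1])))
# mask green/white parts
im=cv2.imread("pics/top0.png");hsv=cv2.cvtColor(im,cv2.COLOR_BGR2HSV)
roi=np.zeros(im.shape[:2],np.uint8);roi[160:215,335:405]=1
g=cv2.inRange(hsv,(50,90,30),(85,255,255))*roi
n,l,st,ce=cv2.connectedComponentsWithStats(g)
for i in range(1,n):
    if st[i,4]>10:
        m=cv2.minAreaRect(np.argwhere(l==i)[:,::-1].astype(np.float32)); print(st[i],ce[i],m,onz("top",ce[i],.05),onz("top",ce[i],.044))
for nme,p in [('used',(303,141)),('pink',(333,268)),('tree',(233,102)),('goblet',(306,98)),('bottle',(369,110)),('sand',(455,240))]: print(nme,onz("top",p,.05))
E
```

```text
port [0.5711 0.2049 0.076 ] [0.5713 0.205  0.076 ] len 0.09767872716488875 0.09661775164775743 ang w -22.036815772434704 g (towards battery) 67.46253220216536
port [0.569  0.2067 0.076 ] [0.5692 0.2072 0.076 ] len 0.09716271531405393 0.09696863166418615 ang w 157.95349724644947 g (towards battery) 67.03874701902598
cradle [ 0.5552 -0.2     0.008 ] [np.float64(0.0739360830900889), np.float64(0.10866096882521531), np.float64(0.07572948135322942), np.float64(0.10621963521413502)]
69.73492469098959
68.80772422721931
[364 176  11  22 104] [369.0577 186.5769] ((369.0999755859375, 186.6999969482422), (5.059643268585205, 21.50348663330078), 18.434947967529297) [ 0.5536 -0.2053  0.05  ] [ 0.5539 -0.206   0.044 ]
[376 183  11  17 109] [381.3761 191.3578] ((381.4634704589844, 191.35035705566406), (6.578554153442383, 16.23279571533203), 19.98310661315918) [ 0.541  -0.2355  0.05  ] [ 0.5413 -0.2363  0.044 ]
used [ 0.6711 -0.0445  0.05  ]
pink [ 0.3559 -0.1108  0.05  ]
tree [0.7734 0.1279 0.05  ]
goblet [ 0.7792 -0.0544  0.05  ]
bottle [ 0.7451 -0.211   0.05  ]
sand [ 0.4166 -0.413   0.05  ]
```

```bash
cat >> h.py <<'E'
from scipy.spatial.transform import Rotation as Ro
from scipy.linalg import logm,expm
from cell import sense
A=np.radians(69.3); a=np.array([np.cos(A),np.sin(A),0]); Z=np.array([0,0,1.])
def Rdown(ang): # tool down, tool x at angle (deg)
    c,s=np.cos(np.radians(ang)),np.sin(np.radians(ang)); return np.array([[c,s,0],[s,-c,0],[0,0,-1]])
def tiltx(R,deg): return R@Ro.from_euler('x',deg,degrees=True).as_matrix()
def T(R,p): M=np.eye(4);M[:3,:3]=R;M[:3,3]=p;return M
def cur():
    s=sense(); return T(Ro.from_quat(s['ee_rot']).as_matrix(),s['tcp_pos'])
def plan(R,p,n=None,start=None):
    s=cur() if start is None else start; g=T(R,p); L=np.real(logm(np.linalg.inv(s)@g))
    N=n or 1
    while True:
        E=expm(L/N); v=E[:3,3]/.03; w=Ro.from_matrix(E[:3,:3]).as_rotvec()/.15
        if n or max(abs(v).max(),abs(w).max())<=1: break
        N+=1
    print('N',N,'row',np.round(np.r_[v,w],3).tolist()); return g
def tcp_of(grasp,R): return np.asarray(grasp)+R[:,2]*.019
E
python3 - <<'E'
from h import *
R=Rdown(-20.7); g=np.array([.553,-.203,.044]); R2=tiltx(R,45)
print(R2[:,2])
p=tcp_of(g,R2)-.10*R2[:,2]; print(p)
plan(R,[p[0],p[1],.22])
E
```

```text
[ 0.24994446  0.66145882 -0.70710678]
[ 0.5327545  -0.25657816  0.10127565]
N 35 row [-0.162, 0.978, -0.002, 0.0, 0.0, 0.287]
```

```bash
python3 -m inch '[[[-0.162,0.978,0,0,0,0.287,1],[-0.162,0.978,0,0,0,0.287,1],[-0.162,0.978,0,0,0,0.287,1],[-0.162,0.978,0,0,0,0.287,1],[-0.162,0.978,0,0,0,0.287,1],[-0.162,0.978,0,0,0,0.287,1],[-0.162,0.978,0,0,0,0.287,1],[-0.162,0.978,0,0,0,0.287,1],[-0.162,0.978,0,0,0,0.287,1],[-0.162,0.978,0,0,0,0.287,1]]]'
python3 -m inch '[[[-0.162,0.978,0,0,0,0.287,1],[-0.162,0.978,0,0,0,0.287,1],[-0.162,0.978,0,0,0,0.287,1],[-0.162,0.978,0,0,0,0.287,1],[-0.162,0.978,0,0,0,0.287,1],[-0.162,0.978,0,0,0,0.287,1],[-0.162,0.978,0,0,0,0.287,1],[-0.162,0.978,0,0,0,0.287,1],[-0.162,0.978,0,0,0,0.287,1],[-0.162,0.978,0,0,0,0.287,1]]]'
python3 -m inch '[[[-0.162,0.978,0,0,0,0.287,1],[-0.162,0.978,0,0,0,0.287,1],[-0.162,0.978,0,0,0,0.287,1],[-0.162,0.978,0,0,0,0.287,1],[-0.162,0.978,0,0,0,0.287,1],[-0.162,0.978,0,0,0,0.287,1],[-0.162,0.978,0,0,0,0.287,1],[-0.162,0.978,0,0,0,0.287,1],[-0.162,0.978,0,0,0,0.287,1],[-0.162,0.978,0,0,0,0.287,1]]]'
python3 - <<'E'
from h import *
R=Rdown(-20.7)
plan(R,[.5327,-.2566,.22]);print(sense()['joints'])
E
```

```text
time_s: 1.15
tcp_pos: [0.5096, 0.4504, 0.2183]
ee_rot: [0.937, 0.348, -0.0, 0.0]
force: [0.7, 0.6, -0.7]
opening: 0.0926
time_s: 2.15
tcp_pos: [0.6118, 0.1736, 0.2184]
ee_rot: [0.99, 0.14, -0.0, 0.0]
force: [-0.3, 0.2, -0.2]
opening: 0.0931
time_s: 3.15
tcp_pos: [0.5893, -0.1206, 0.2185]
ee_rot: [0.997, -0.075, -0.0, 0.0]
force: [0.1, -0.4, 0.2]
opening: 0.093
N 5 row [-0.157, 0.971, -0.01, 0.0, 0.0, 0.283]
[-0.14207467  0.4697398   0.36236337  1.90720989 -0.22462312  0.80411223
  0.19193725]
```

```bash
python3 -m inch '[[[-0.157,0.971,-0.01,0,0,0.283,1],[-0.157,0.971,-0.01,0,0,0.283,1],[-0.157,0.971,-0.01,0,0,0.283,1],[-0.157,0.971,-0.01,0,0,0.283,1],[-0.157,0.971,-0.01,0,0,0.283,1],[0,0,0,0,0,0,1]]]'
python3 -m inch '[[[0,0,0,0.873,0,0,1],[0,0,0,0.873,0,0,1],[0,0,0,0.873,0,0,1],[0,0,0,0.873,0,0,1],[0,0,0,0.873,0,0,1],[0,0,0,0.873,0,0,1],[0,0,0,0,0,0,1]]]'
python3 - <<'E'
from h import *
from cell import grab_frame
R2=tiltx(Rdown(-20.7),45)
plan(R2,[.5327,-.2566,.1013]);print(sense()['joints'])
cv2.imwrite("pics/w1.png",grab_frame("wrist"))
E
```

```text
time_s: 3.75
tcp_pos: [0.5309, -0.2597, 0.2204]
ee_rot: [0.983, -0.182, -0.0, 0.001]
force: [0.6, -0.5, 0.5]
opening: 0.0931
time_s: 4.45
tcp_pos: [0.5315, -0.2585, 0.2173]
ee_rot: [0.908, -0.169, 0.068, -0.378]
force: [-0.8, -1.3, -1.0]
opening: 0.0932
N 3 row [0.009, 0.896, 0.927, -0.006, 0.001, -0.013]
[ 0.69605986  0.63505778  0.06655805  1.84605443 -0.82676217  1.19129414
  0.92184312]
```

View pics/w1.png

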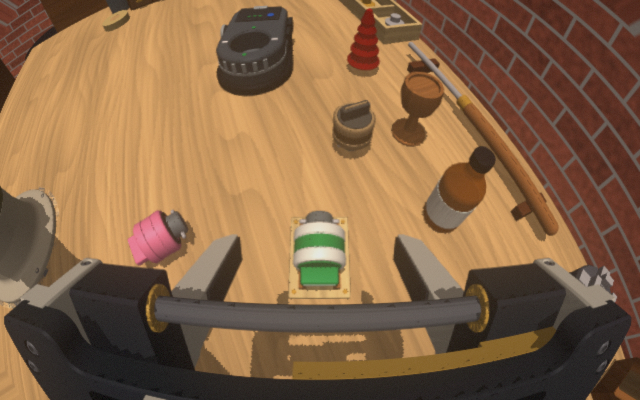

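The wrist view shows the filter centred between the fingers: drum at (320,245), green grip nearest at (320,273). The arm can reach the tilt. Now for the approach.

```bash
python3 -m inch '[[[0.01,0.9,0.925,-0.006,0,-0.013,1],[0.01,0.9,0.925,-0.006,0,-0.013,1],[0.01,0.9,0.925,-0.006,0,-0.013,1],[0,0,0,0,0,0,1]]]'
python3 - <<'E'
from h import *
from cell import grab_frame
R2=tiltx(Rdown(-20.7),45)
g=np.array([.553,-.203,.044])
plan(R2,tcp_of(g,R2));print(sense()['joints'],sense()['tcp_pos'])
c=get_calibration("wrist");im=grab_frame("wrist")
cv2.imwrite("pics/w2.png",im)
E
```

```text
time_s: 4.9
tcp_pos: [0.5344, -0.2513, 0.101]
ee_rot: [0.91, -0.162, 0.066, -0.376]
force: [-0.5, 0.7, 0.8]
opening: 0.0927
N 4 row [0.006, 0.03, 0.8, 0.005, 0.013, 0.01]
[ 0.70792669  0.79080279  0.02644355  1.89650933 -0.89313144  1.03299663
  1.08209951] [ 0.53441333 -0.25132616  0.10104282]
```

View pics/w2.png

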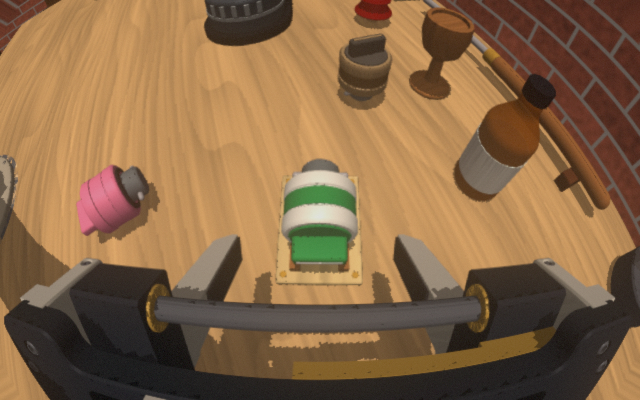

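Still centred, with the drum at (320,205). Moving in and closing.

```bash
python3 -m inch '[[[0.006,0.03,0.8,0.005,0.013,0.01,1],[0.006,0.03,0.8,0.005,0.013,0.01,1],[0.006,0.03,0.8,0.005,0.013,0.01,1],[0.006,0.03,0.8,0.005,0.013,0.01,1],[0,0,0,0,0,0,1],[0,0,0,0,0,0,1]]]'
python3 -m inch '[[[0,0,0,0,0,0,-1],[0,0,0,0,0,0,-1],[0,0,0,0,0,0,-1],[0,0,0,0,0,0,-1],[0,0,0,0,0,0,-1],[0,0,0,0,0,0,-1]]]'
python3 - <<'E'
from h import *
from cell import grab_frame
R2=tiltx(Rdown(-20.7),45)
g=np.array([.553,-.203,.044])
print(tcp_of(g,R2),sense()['joints'],sense()['opening'])
M=cur();print(M)
cv2.imwrite("pics/w3.png",grab_frame("wrist"))
E
```

```text
time_s: 5.55
tcp_pos: [0.5597, -0.1941, 0.0356]
ee_rot: [0.909, -0.166, 0.073, -0.376]
force: [-0.6, -0.5, 0.4]
opening: 0.0933
time_s: 6.15
tcp_pos: [0.5581, -0.1936, 0.0337]
ee_rot: [0.908, -0.167, 0.072, -0.377]
force: [-4.0, -0.6, 4.9]
opening: 0.0611
[ 0.55774894 -0.19043228  0.03056497] [ 0.69430529  0.87893411 -0.09062847  1.96174129 -1.00357983  0.8471833
  1.15759016] 0.06113426639836793
[[ 0.93415286 -0.24901322  0.25563812  0.55807879]
 [-0.35684446 -0.66084562  0.66026138 -0.19359274]
 [ 0.00452352 -0.70800811 -0.70618982  0.03366175]
 [ 0.          0.          0.          1.        ]]
```

View pics/w3.png

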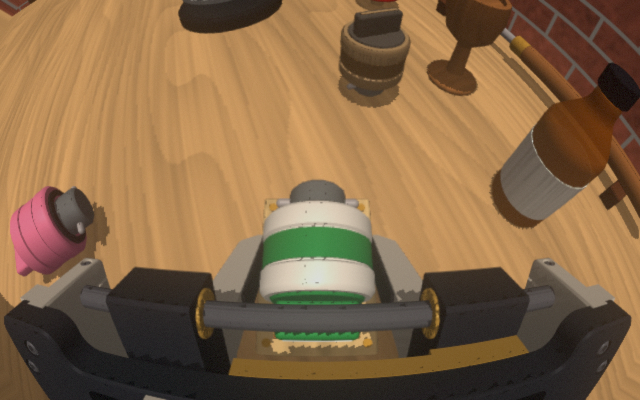

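Gripped at 61 mm opening; the drum is 62 mm. Next I lift, then work out the turn to upright.

```bash
python3 - <<'E'
from h import *
M=cur(); np.save('M0.npy',M)
F=np.eye(4); F[:3,2]=-a; F[:3,0]=np.cross(Z,a); F[:3,1]=np.cross(F[:3,2],F[:3,0]); F[:3,3]=np.array([.553,-.203,.044])+.0435*a
F[:3,0]=[np.sin(A),-np.cos(A),0];F[:3,1]=np.cross(F[:3,2],F[:3,0])
print(np.linalg.det(F[:3,:3]),F)
rel=np.linalg.inv(M)@F; np.save('rel.npy',rel)
print('lift'); g1=plan(M[:3,:3],M[:3,3]+[0,0,.12])
# upright target
Ff=np.eye(4);Ff[:3,2]=Z;Ff[:3,0]=F[:3,0];Ff[:3,1]=np.cross(Z,F[:3,0]);Ff[:3,3]=[.50,-.06,.06]
G=Ff@np.linalg.inv(rel);print(G)
plan(G[:3,:3],G[:3,3],start=g1)
E
```

```text
1.0000000000000002 [[ 0.93544403 -0.         -0.35347484  0.56837616]
 [-0.35347484  0.         -0.93544403 -0.16230818]
 [ 0.          1.         -0.          0.044     ]
 [ 0.          0.          0.          1.        ]]
lift
N 3 row [0.006, -0.944, -0.942, 0.0, 0.0, 0.0]
[[ 0.93705076 -0.24965041 -0.24415273  0.49772221]
 [-0.34917368 -0.66250271 -0.66269745 -0.07017313]
 [ 0.00369085  0.70623285 -0.70797001  0.09292607]
 [ 0.          0.          0.          1.        ]]
N 11 row [-0.305, -0.301, 0.225, -0.952, -0.001, -0.006]
```

```bash
python3 -m inch '[[[0,-0.472,-0.471,0,0,0,-1],[0,-0.472,-0.471,0,0,0,-1],[0.006,-0.944,-0.942,0,0,0,-1],[0.006,-0.944,-0.942,0,0,0,-1],[0,0,0,0,0,0,-1]]]'
python3 -m inch '[[[-0.305,-0.301,0.225,-0.952,0,-0.006,-1],[-0.305,-0.301,0.225,-0.952,0,-0.006,-1],[-0.305,-0.301,0.225,-0.952,0,-0.006,-1],[-0.305,-0.301,0.225,-0.952,0,-0.006,-1],[-0.305,-0.301,0.225,-0.952,0,-0.006,-1],[-0.305,-0.301,0.225,-0.952,0,-0.006,-1]]]'
python3 - <<'E'
from h import *
from cell import grab_frame
print(sense()['joints'],sense()['opening'])
cv2.imwrite("pics/s4.png",grab_frame("scene"))
E
```

```text
time_s: 6.7
tcp_pos: [0.5605, -0.1948, 0.1577]
ee_rot: [0.909, -0.166, 0.075, -0.375]
force: [0.4, -0.1, -2.0]
opening: 0.0613
time_s: 7.3
tcp_pos: [0.5317, -0.1192, 0.1403]
ee_rot: [0.984, -0.179, 0.0, 0.003]
force: [0.5, -0.1, -2.9]
opening: 0.0616
[-0.18594963  0.52744897  0.43175612  2.10498454 -0.38016838  0.58323758
  0.15437309] 0.061555864518327785
```

View pics/s4.png

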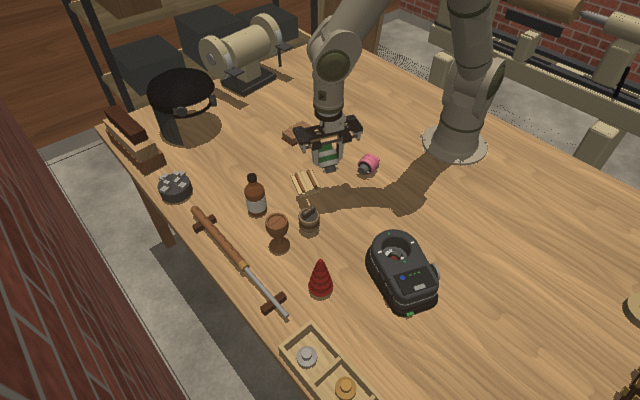

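The filter is held at (328,155) with its neck swinging down, and the cradle at (305,182) is empty. I continue the turn.

```bash
python3 -m inch '[[[-0.305,-0.301,0.225,-0.952,0,-0.006,-1],[-0.305,-0.301,0.225,-0.952,0,-0.006,-1],[-0.305,-0.301,0.225,-0.952,0,-0.006,-1],[-0.305,-0.301,0.225,-0.952,0,-0.006,-1],[-0.305,-0.301,0.225,-0.952,0,-0.006,-1],[0,0,0,0,0,0,-1],[0,0,0,0,0,0,-1]]]'
python3 - <<'E'
from h import *
np.set_printoptions(precision=4,suppress=True)
from cell import grab_frame
print(sense()['joints'],sense()['opening'])
F=cur()@np.load('rel.npy');print(F)
i=grab_frame("scene");t=grab_frame("top");w=grab_frame("wrist")
o=np.zeros((600,800,3),np.uint8)
o[:300,:400]=cv2.resize(i[95:245,270:470],(400,300),interpolation=cv2.INTER_CUBIC)
o[:300,400:]=cv2.resize(t[100:250,240:440],(400,300),interpolation=cv2.INTER_CUBIC)
o[300:,:480]=cv2.resize(w,(480,300));cv2.imwrite("pics/m5.png",o)
E
```

```text
time_s: 8.05
tcp_pos: [0.5009, -0.0736, 0.0951]
ee_rot: [0.927, -0.165, -0.064, 0.33]
force: [-0.3, -1.2, -0.9]
opening: 0.0614
[-0.8281  0.9253  0.8591  2.0795 -0.0746  0.7066 -0.3843] 0.06140880091975854
[[ 0.9362  0.3508 -0.0221  0.5039]
 [-0.3512  0.9312 -0.0973 -0.0603]
 [-0.0136  0.0989  0.995   0.0634]
 [ 0.      0.      0.      1.    ]]
```

View pics/m5.png

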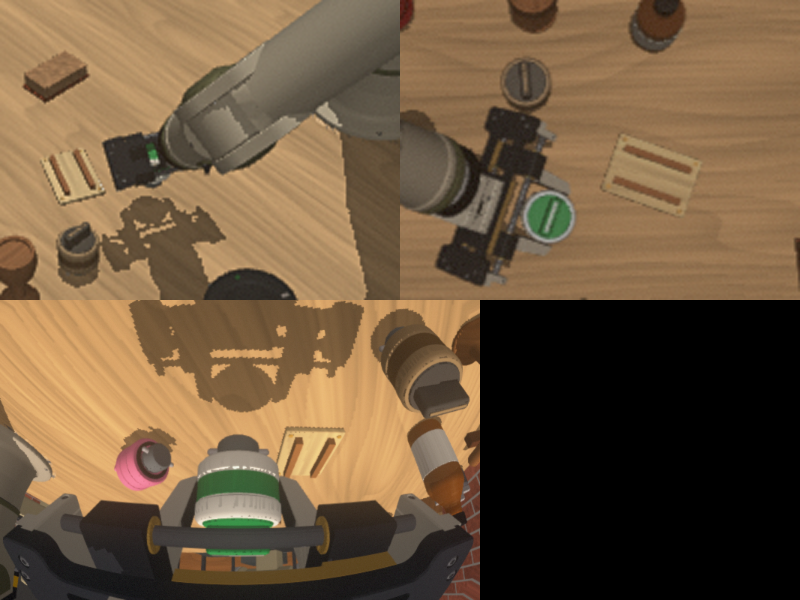

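The filter hangs nearly upright, with its grip seen from above at (550,215) in the montage. The pose read-out says it is about 5.7° short and the gripper corner is close to the used filter, so I correct the tilt and shift 25 mm towards the robot while lowering.

```bash
cat >> h.py <<'E'
def stand(p,n=None):
    Ff=np.eye(4);Ff[:3,2]=Z;Ff[:3,0]=[np.sin(A),-np.cos(A),0];Ff[:3,1]=np.cross(Z,Ff[:3,0]);Ff[:3,3]=p
    G=Ff@np.linalg.inv(np.load('rel.npy'));return plan(G[:3,:3],G[:3,3],n)
E
python3 - <<'E'
from h import *
stand([.475,-.06,.02],4)
E
```

```text
N 4 row [-0.238, -0.218, 0.311, -0.175, 0.016, 0.005]
```

```bash
python3 -m inch '[[[-0.24,-0.22,0.31,-0.175,0.016,0.005,-1],[-0.24,-0.22,0.31,-0.175,0.016,0.005,-1],[-0.24,-0.22,0.31,-0.175,0.016,0.005,-1],[-0.24,-0.22,0.31,-0.175,0.016,0.005,-1],[0,0,0,0,0,0,-1],[0,0,0,0,0,0,-1]]]'
python3 - <<'E'
from h import *
np.set_printoptions(precision=4,suppress=True)
print(cur()@np.load('rel.npy'),sense()['joints'])
stand([.475,-.06,.004],4)
E
```

```text
time_s: 8.8
tcp_pos: [0.4731, -0.0693, 0.0532]
ee_rot: [0.909, -0.164, -0.066, 0.376]
force: [0.7, -0.4, -1.3]
opening: 0.0613
[[ 0.9359  0.3524 -0.0004  0.4753]
 [-0.3524  0.9359  0.0001 -0.0592]
 [ 0.0004  0.      1.      0.0202]
 [ 0.      0.      0.      1.    ]] [-0.8822  1.0463  0.8491  2.124  -0.0911  0.6509 -0.4566]
N 4 row [-0.001, -0.09, 0.101, -0.0, -0.002, 0.001]
```

```bash
python3 -m inch '[[[0,-0.09,0.1,0,0,0,-1],[0,-0.09,0.1,0,0,0,-1],[0,-0.09,0.1,0,0,0,-1],[0,-0.045,0.05,0,0,0,-1],[0,0,0,0,0,0,-1],[0,0,0,0,0,0,-1]]]'
python3 -m inch '[[[0,-0.047,0.047,0,0,0,-1],[0,0,0,0,0,0,-1]]]'
python3 -m inch '[[[0,-0.047,0.047,0,0,0,-1],[0,0,0,0,0,0,-1]]]'
python3 - <<'E'
from h import *
np.set_printoptions(precision=4,suppress=True)
print(cur()@np.load('rel.npy'))
E
```

```text
time_s: 9.4
tcp_pos: [0.4723, -0.0694, 0.038]
ee_rot: [0.909, -0.163, -0.066, 0.378]
force: [0.8, 0.0, -1.6]
opening: 0.0614
time_s: 9.6
tcp_pos: [0.4723, -0.0693, 0.0358]
ee_rot: [0.909, -0.163, -0.066, 0.378]
force: [0.5, -1.0, -1.8]
opening: 0.0617
time_s: 9.8
tcp_pos: [0.4723, -0.0694, 0.0341]
ee_rot: [0.909, -0.163, -0.066, 0.378]
force: [1.0, 0.3, 1.2]
opening: 0.0616
[[ 0.9366  0.3503  0.0018  0.4745]
 [-0.3503  0.9366  0.0031 -0.0593]
 [-0.0006 -0.0036  1.      0.0011]
 [ 0.      0.      0.      1.    ]]
```

The force changed from -1.8 to +1.2 N, so it touches the bench at the expected height. I let go and back off along the tool.

```bash
python3 -m inch '[[[0,0,0,0,0,0,1],[0,0,0,0,0,0,1],[0,0,0,0,0,0,1],[0,0,0,0,0,0,1],[0,0,0,0,0,0,1],[0,0,0,0,0,0,1]]]'
python3 -m inch '[[[0,0,-0.4,0,0,0,1],[0,0,-0.8,0,0,0,1],[0,0,-1,0,0,0,1],[0,0,-1,0,0,0,1],[0,0,-1,0,0,0,1],[0,0,0,0,0,0,1]]]'
python3 - <<'E'
from h import *
from cell import grab_frame
i=grab_frame("scene");t=grab_frame("top");w=grab_frame("wrist")
cv2.imwrite("pics/top6.png",t)
o=np.zeros((600,800,3),np.uint8)
o[:300,:400]=cv2.resize(i[95:245,270:470],(400,300),interpolation=cv2.INTER_CUBIC)
o[:300,400:]=cv2.resize(t[150:250,240:373],(400,300),interpolation=cv2.INTER_CUBIC)
o[300:,:480]=cv2.resize(w,(480,300));cv2.imwrite("pics/m6.png",o)
E
```

```text
time_s: 10.4
tcp_pos: [0.4723, -0.0694, 0.034]
ee_rot: [0.909, -0.163, -0.066, 0.378]
force: [0.1, -0.4, -0.4]
opening: 0.0928
time_s: 11.0
tcp_pos: [0.5055, 0.0176, 0.1248]
ee_rot: [0.91, -0.162, -0.064, 0.376]
force: [-0.6, -0.3, -1.0]
opening: 0.0929
```

View pics/m6.png

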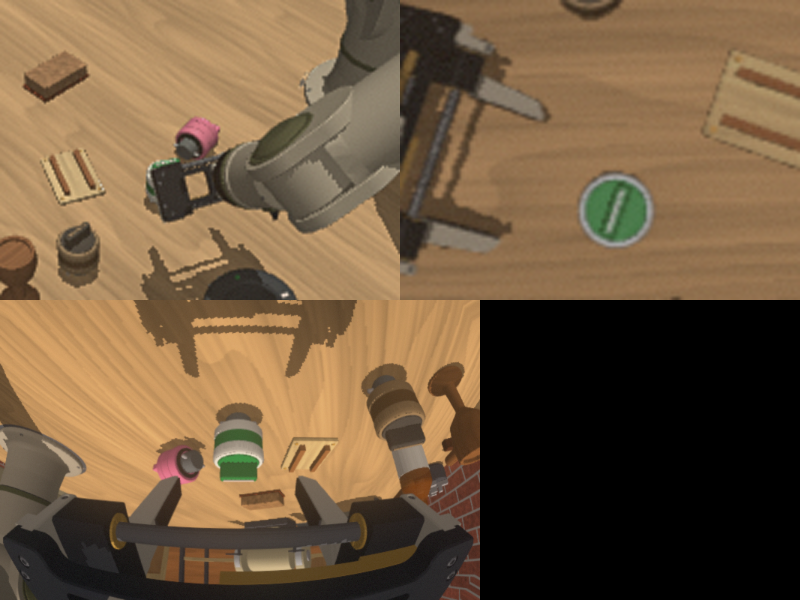

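The filter stands upright alone, top face at about (616,210) in the montage, with the white grip line clear. I measure it from the top view.

```bash
python3 - <<'E'
from h import *
np.set_printoptions(precision=4,suppress=True)
t=cv2.imread("pics/top6.png")
S=6;x0,y0=295,200
c=cv2.resize(t[y0:y0+42,x0:x0+42],None,fx=S,fy=S,interpolation=cv2.INTER_CUBIC)
hsv=cv2.cvtColor(c,cv2.COLOR_BGR2HSV)
g=cv2.inRange(hsv,(50,90,30),(85,255,255))
cn=max(cv2.findContours(g,cv2.RETR_EXTERNAL,cv2.CHAIN_APPROX_NONE)[0],key=cv2.contourArea)
hull=cv2.convexHull(cn);(ex,ey),r,_=cv2.fitEllipse(hull)
f=lambda p:((p[0]+.5)/S-.5+x0,(p[1]+.5)/S-.5+y0)
m=np.zeros_like(g);cv2.fillPoly(m,[hull],255);m=cv2.erode(m,np.ones((25,25)))
w=cv2.inRange(hsv,(0,0,110),(180,110,255))&m
pts=np.argwhere(w)[:,::-1].astype(np.float32);rr=cv2.minAreaRect(pts)
vx,vy,lx,ly=cv2.fitLine(pts,cv2.DIST_L2,0,.01,.01).ravel()
print('face',f((ex,ey)),np.array(r)/S,onz("top",f((ex,ey)),.066));print('line',rr,f((lx,ly)))
p=onz("top",f((lx-40*vx,ly-40*vy)),.088);q=onz("top",f((lx+40*vx,ly+40*vy)),.088)
print('line mid',(p+q)/2,'ang',np.degrees(np.arctan2(*(q-p)[1::-1])),len(pts))
print(sense()['joints'])
cv2.imwrite("pics/c6.png",np.hstack([c,cv2.cvtColor(w,cv2.COLOR_GRAY2BGR)]))
E
```

```text
face (311.40928649902344, 219.6345469156901) [19.1087 19.2214] [ 0.4758 -0.061   0.066 ]
line ((100.57376098632812, 120.31147766113281), (82.1996841430664, 80.15109252929688), 39.80556869506836) (np.float32(311.52917), np.float32(219.7367))
line mid [ 0.4758 -0.0617  0.088 ] ang -111.78859853220867 3898
[-1.0068  0.9682  0.9097  1.9839 -0.0715  0.9223 -0.4913]
```

View pics/c6.png

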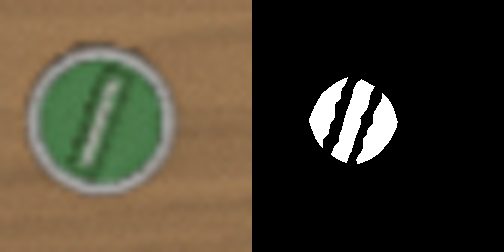

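The automatic line mask was wrong because it took in the green. I redo it with lower saturation.

```bash
python3 - <<'E'
from h import *
np.set_printoptions(precision=4,suppress=True)
S=6;x0,y0=295,200
f=lambda p:((p[0]+.5)/S-.5+x0,(p[1]+.5)/S-.5+y0)
t=cv2.imread("pics/top6.png")
c=cv2.resize(t[y0:y0+42,x0:x0+42],None,fx=S,fy=S,interpolation=cv2.INTER_CUBIC)
m=np.zeros(c.shape[:2],np.uint8);cv2.circle(m,(101,121),54,255,-1)
rg=c.astype(int); w=((rg[:,:,2]>115)&(m>0))
pts=np.argwhere(w)[:,::-1].astype(np.float32);vx,vy,lx,ly=cv2.fitLine(pts,cv2.DIST_L2,0,.01,.01).ravel()
p=onz("top",f((lx-40*vx,ly-40*vy)),.088);q=onz("top",f((lx+40*vx,ly+40*vy)),.088)
print(len(pts),cv2.minAreaRect(pts),'mid',(p+q)/2,np.degrees(np.arctan2(*(q-p)[1::-1])))
p=onz("top",f((86,163)),.088);q=onz("top",f((119,80)),.088);print('hand',(p+q)/2,np.degrees(np.arctan2(*(q-p)[1::-1])))
E
```

```text
821 ((99.0100326538086, 122.32850646972656), (11.184720039367676, 86.6933822631836), 19.29004669189453) mid [ 0.4753 -0.0606  0.088 ] -20.531959162253237
hand [ 0.4756 -0.062   0.088 ] -23.093602106276247
```

```bash
python3 - <<'E'
from h import *
g=plan(Rdown(-20.7),[.49,-.02,.22])
plan(Rdown(69.4),[.4752,-.0605,.17],start=g)
E
```

```text
N 6 row [0.004, 0.432, -0.405, 0.875, -0.006, 0.007]
N 11 row [-0.094, 0.111, 0.152, 0.0, 0.0, -0.953]
```

```bash
python3 -m inch '[[[0.004,0.432,-0.405,0.875,-0.006,0.007,1],[0.004,0.432,-0.405,0.875,-0.006,0.007,1],[0.004,0.432,-0.405,0.875,-0.006,0.007,1],[0.004,0.432,-0.405,0.875,-0.006,0.007,1],[0.004,0.432,-0.405,0.875,-0.006,0.007,1],[0.004,0.432,-0.405,0.875,-0.006,0.007,1]]]'
python3 -m inch '[[[-0.094,0.111,0.152,0,0,-0.953,1],[-0.094,0.111,0.152,0,0,-0.953,1],[-0.094,0.111,0.152,0,0,-0.953,1],[-0.094,0.111,0.152,0,0,-0.953,1],[-0.094,0.111,0.152,0,0,-0.953,1],[-0.094,0.111,0.152,0,0,-0.953,1],[-0.094,0.111,0.152,0,0,-0.953,1],[-0.094,0.111,0.152,0,0,-0.953,1],[-0.094,0.111,0.152,0,0,-0.953,1]]]'
python3 -m inch '[[[-0.094,0.111,0.152,0,0,-0.953,1],[-0.094,0.111,0.152,0,0,-0.953,1],[0,0,0,0,0,0,1],[0,0,0,0,0,0,1]]]'
python3 - <<'E'
from h import *
np.set_printoptions(precision=4,suppress=True)
from cell import grab_frame
print(sense()['joints']);print(cur())
plan(Rdown(69.4),[.4752,-.0605,.13])
cv2.imwrite("pics/w7.png",grab_frame("wrist"))
E
```

```text
time_s: 11.75
tcp_pos: [0.4899, -0.0206, 0.2209]
ee_rot: [0.984, -0.18, 0.001, -0.002]
force: [0.3, -0.6, -1.4]
opening: 0.093
time_s: 12.65
tcp_pos: [0.4717, -0.053, 0.1781]
ee_rot: [0.894, 0.448, -0.001, -0.0]
force: [0.5, -0.6, -0.1]
opening: 0.0928
time_s: 13.05
tcp_pos: [0.4749, -0.0611, 0.1695]
ee_rot: [0.824, 0.567, -0.001, -0.0]
force: [-1.5, -0.1, -0.2]
opening: 0.0928
[-0.1156  0.3861  0.1674  2.208  -0.1189  0.5568  1.3463]
[[ 0.3572  0.934  -0.0013  0.4749]
 [ 0.934  -0.3572 -0.     -0.0611]
 [-0.0005 -0.0012 -1.      0.1695]
 [ 0.      0.      0.      1.    ]]
N 2 row [0.011, 0.002, 0.658, -0.004, 0.002, -0.019]
```

View pics/w7.png

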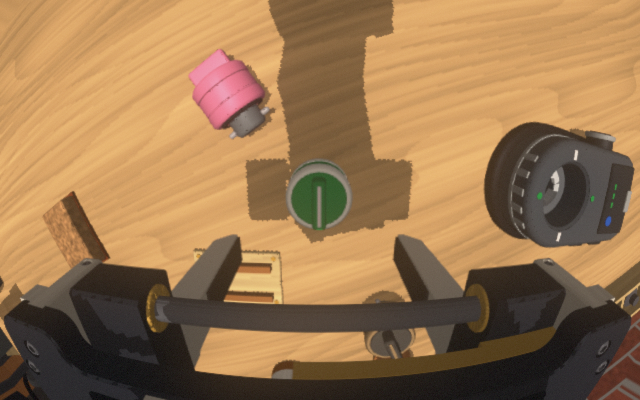

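The wrist view shows the grip line vertical at (320,205), centred between the fingers, so the jaws will close across it. Descending.

```bash
python3 -m inch '[[[0.011,0.002,0.8,-0.004,0.002,-0.01,1],[0.011,0.002,0.8,-0.004,0.002,-0.01,1],[0,0,0.8,0,0,0,1],[0,0,0.4,0,0,0,1],[0,0,0.2,0,0,0,1],[0,0,0,0,0,0,1],[0,0,0,0,0,0,1]]]'
python3 - <<'E'
from h import *
np.set_printoptions(precision=4,suppress=True)
print(cur())
plan(Rdown(69.4),[.4752,-.0605,.070])
E
```

```text
time_s: 13.8
tcp_pos: [0.4765, -0.0598, 0.0805]
ee_rot: [0.821, 0.57, 0.001, 0.001]
force: [-0.9, 0.8, 0.1]
opening: 0.0931
[[ 0.3496  0.9369  0.0022  0.4765]
 [ 0.9369 -0.3496 -0.0002 -0.0598]
 [ 0.0006  0.0021 -1.      0.0805]
 [ 0.      0.      0.      1.    ]]
N 1 row [-0.037, -0.033, 0.35, 0.014, -0.004, 0.016]
```

```bash
python3 -m inch '[[[-0.037,-0.033,0.33,0.014,-0.004,0.016,1],[0,0,0,0,0,0,1],[0,0,0,0,0,0,1]]]'
python3 -m inch '[[[0,0,0,0,0,0,-1],[0,0,0,0,0,0,-1],[0,0,0,0,0,0,-1],[0,0,0,0,0,0,-1],[0,0,0,0,0,0,-1],[0,0,0,0,0,0,-1],[0,0,0,0,0,0,-1],[0,0,0,0,0,0,-1]]]'
python3 - <<'E'
from h import *
np.set_printoptions(precision=4,suppress=True)
from cell import grab_frame
M=cur();print(M,sense()['joints'])
cv2.imwrite("pics/w8.png",grab_frame("wrist"));cv2.imwrite("pics/top8.png",grab_frame("top"))
E
```

```text
time_s: 14.1
tcp_pos: [0.4749, -0.0606, 0.0701]
ee_rot: [0.822, 0.569, -0.0, -0.0]
force: [-0.6, 0.5, 0.9]
opening: 0.0929
time_s: 14.9
tcp_pos: [0.475, -0.0606, 0.0702]
ee_rot: [0.822, 0.57, -0.0, -0.0]
force: [0.0, 0.8, -1.0]
opening: 0.0335
[[ 0.3512  0.9363 -0.0004  0.475 ]
 [ 0.9363 -0.3512  0.0002 -0.0606]
 [ 0.     -0.0004 -1.      0.0702]
 [ 0.      0.      0.      1.    ]] [-0.058   0.5635  0.0944  2.2829 -0.1709  0.3017  1.3971]
```

View pics/w8.png

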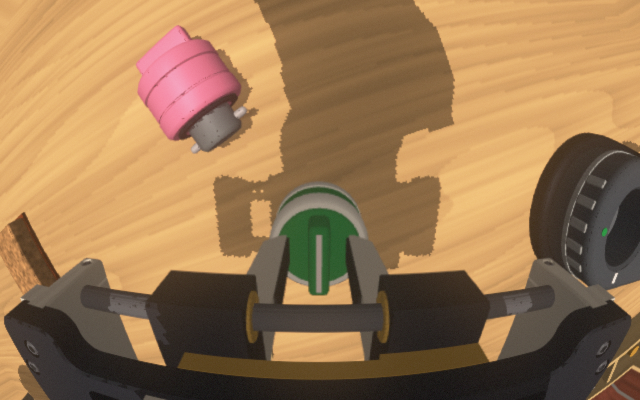

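Still closing (33 mm), with the grip midway between the fingers at (318,255). Wait for it to finish.

```bash
python3 -m inch '[[[0,0,0,0,0,0,-1],[0,0,0,0,0,0,-1],[0,0,0,0,0,0,-1],[0,0,0,0,0,0,-1],[0,0,0,0,0,0,-1],[0,0,0,0,0,0,-1]]]'
python3 -m inch '[[[0,0,0,0,0,0,-1],[0,0,0,0,0,0,-1]]]'
python3 - <<'E'
from h import *
np.set_printoptions(precision=4,suppress=True)
M=cur();print(M)
g=plan(M[:3,:3],M[:3,3]+[0,0,.11])
g=plan(Rdown(67.4),[.570,.206,.181],start=g)
E
```

```text
time_s: 15.6
tcp_pos: [0.475, -0.0605, 0.0701]
ee_rot: [0.822, 0.57, -0.0, -0.0]
force: [0.7, -0.5, -1.7]
opening: 0.0116
time_s: 15.8
tcp_pos: [0.475, -0.0605, 0.0701]
ee_rot: [0.822, 0.57, -0.0, -0.0]
force: [0.9, -0.4, -1.8]
opening: 0.0121
[[ 0.3512  0.9363 -0.0004  0.475 ]
 [ 0.9363 -0.3512  0.0002 -0.0605]
 [ 0.0001 -0.0005 -1.      0.0701]
 [ 0.      0.      0.      1.    ]]
N 4 row [0.0, -0.0, -0.917, 0.0, -0.0, -0.0]
N 10 row [0.943, -0.031, -0.003, -0.0, -0.0, 0.024]
```

Gripped at 12 mm, which is the bar thickness. Lifting and carrying it above the port.

```bash
python3 -m inch '[[[0,0,-0.4,0,0,0,-1],[0,0,-0.6,0,0,0,-1],[0,0,-0.9,0,0,0,-1],[0,0,-0.9,0,0,0,-1],[0,0,-0.9,0,0,0,-1],[0,0,0,0,0,0,-1]]]'
python3 -m inch '[[[0.943,-0.031,0,0,0,0.024,-1],[0.943,-0.031,0,0,0,0.024,-1],[0.943,-0.031,0,0,0,0.024,-1],[0.943,-0.031,0,0,0,0.024,-1],[0.943,-0.031,0,0,0,0.024,-1],[0.943,-0.031,0,0,0,0.024,-1],[0.943,-0.031,0,0,0,0.024,-1],[0.943,-0.031,0,0,0,0.024,-1],[0.943,-0.031,0,0,0,0.024,-1],[0.943,-0.031,0,0,0,0.024,-1]]]'
python3 -m inch '[[[0,0,0,0,0,0,-1],[0,0,0,0,0,0,-1]]]'
python3 - <<'E'
from h import *
np.set_printoptions(precision=4,suppress=True)
from cell import grab_frame
M=cur();print(M,sense()['joints'])
w=grab_frame("wrist");t=grab_frame("top");s=grab_frame("scene")
cv2.imwrite("pics/w9.png",w);cv2.imwrite("pics/t9.png",t);cv2.imwrite("pics/s9.png",s)
o=np.zeros((600,800,3),np.uint8)
o[:300,:400]=cv2.resize(s[180:330,310:510],(400,300),interpolation=cv2.INTER_CUBIC)
o[:300,400:]=cv2.resize(t[120:240,120:280],(400,300),interpolation=cv2.INTER_CUBIC)
o[300:,:480]=cv2.resize(w,(480,300));cv2.imwrite("pics/m9.png",o)
plan(Rdown(67.4),[.570,.206,.150])
E
```

```text
time_s: 16.4
tcp_pos: [0.4764, -0.0608, 0.1838]
ee_rot: [0.822, 0.569, 0.002, 0.001]
force: [0.6, -0.8, -3.2]
opening: 0.012
time_s: 17.4
tcp_pos: [0.5696, 0.207, 0.1796]
ee_rot: [0.832, 0.555, -0.001, -0.0]
force: [-0.4, -0.4, -2.7]
opening: 0.0119
time_s: 17.6
tcp_pos: [0.5692, 0.2062, 0.1796]
ee_rot: [0.832, 0.555, -0.001, -0.0]
force: [0.8, 0.4, -2.5]
opening: 0.0118
[[ 0.3834  0.9236 -0.0023  0.5692]
 [ 0.9236 -0.3834 -0.0009  0.2062]
 [-0.0017 -0.0018 -1.      0.1796]
 [ 0.      0.      0.      1.    ]] [-0.5726  0.508   0.1921  1.926  -0.1409  0.7229  0.8792]
N 2 row [0.025, -0.0, 0.51, -0.004, 0.004, -0.006]
```

View pics/m9.png

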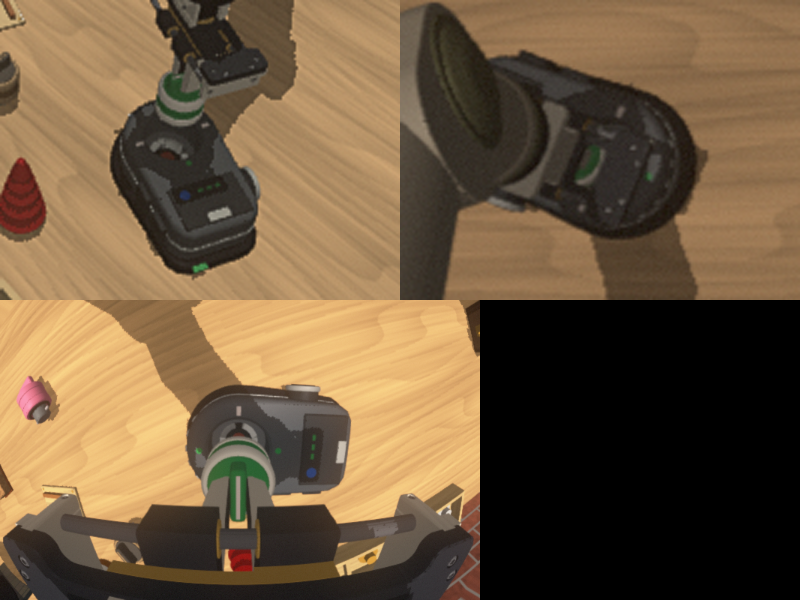

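The filter hangs over the well. In the wrist view the rim marks show: the white bar at about (319,148) and green dots at about (264,200) and (371,201). I use those to check the port position from close by.

```bash
cat >> h.py <<'E'
def wz(c,px,z):
    v=np.array([px[0]-c['cx'],px[1]-c['cy']]);r=np.linalg.norm(v);th=r/c['fx']
    d=np.r_[np.sin(th)*v/r,np.cos(th)]; o=-c['R'].T@c['t']; d=c['R'].T@d
    return o+d*(z-o[2])/d[2]
E
python3 - <<'E'
from h import *
np.set_printoptions(precision=4,suppress=True)
c=get_calibration("wrist");w=cv2.imread("pics/w9.png")
cv2.imwrite("pics/w9c.png",cv2.resize(w[115:315,225:425],None,fx=3,fy=3,interpolation=cv2.INTER_CUBIC))
hsv=cv2.cvtColor(w,cv2.COLOR_BGR2HSV)
def blob(mask,p,r=12):
    m=np.zeros_like(mask);m[p[1]-r:p[1]+r,p[0]-r:p[0]+r]=mask[p[1]-r:p[1]+r,p[0]-r:p[0]+r]
    q=np.argwhere(m)[:,::-1];return q.mean(0),len(q)
g=cv2.inRange(hsv,(45,90,40),(85,255,255));wh=cv2.inRange(hsv,(0,0,150),(180,70,255))
G=[blob(g,(264,200),8),blob(g,(371,201),8)];W=blob(wh,(319,148),10);print(G,W)
P=[wz(c,x[0],.076) for x in G];Q=wz(c,W[0],.076)
m=(P[0]+P[1])/2;print('port',m,'dist',np.linalg.norm(P[0]-P[1]),'ang g',np.degrees(np.arctan2(*(P[1]-P[0])[1::-1])),'white',Q,np.linalg.norm(Q-m),np.degrees(np.arctan2(*(Q-m)[1::-1])))
E
```

```text
[(array([264.9783, 200.7826]), 46), (array([370.5714, 200.6735]), 49)] (array([317.8868, 147.3019]), 53)
port [0.5718 0.2036 0.076 ] dist 0.09747223446406392 ang g 67.37568266056883 white [0.5266 0.2226 0.076 ] 0.04902681406592824 157.19875588268488
```

View pics/w9c.png

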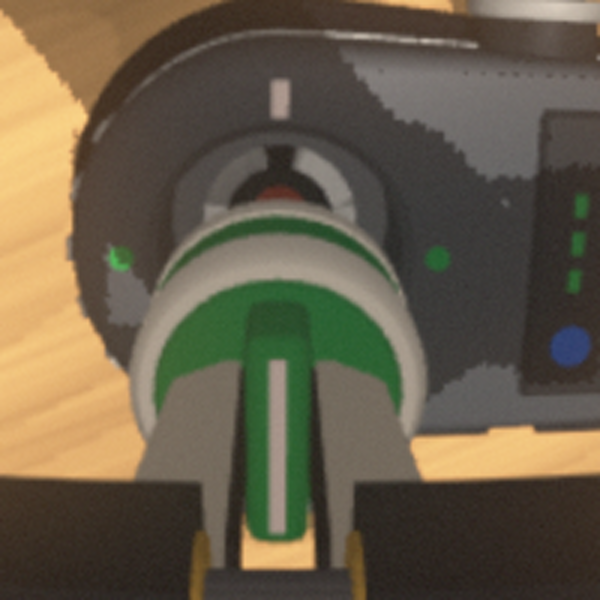

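```bash
python3 - <<'E'
from h import *
np.set_printoptions(precision=4,suppress=True)
c=get_calibration("wrist");M=cur();zt=M[2,3]-.0701+.088
u=lambda p:((p[0]+.5)/3-.5+225,(p[1]+.5)/3-.5+115)
for p in [(278,361),(278,534),(250,300),(306,300),(278,540)]:
    X=wz(c,u(p),zt);print(p,(np.linalg.inv(M)@np.r_[X,1])[:3])
for P in ([.5718,.2036,.076],[.5712,.205,.076],[.569,.207,.076]):print('port in tool',(np.linalg.inv(M)@np.r_[P,1])[:3])
# drum face ring edges left/right at z 66 level
for p in [(133,370),(425,370)]:
    X=wz(c,u(p),M[2,3]-.0701+.062);print(p,(np.linalg.inv(M)@np.r_[X,1])[:3])
E
```

```text
(278, 361) [-0.0003 -0.0171 -0.0179]
(278, 534) [-0.0003  0.0191 -0.0179]
(250, 300) [-0.0051 -0.0283 -0.0179]
(306, 300) [ 0.0044 -0.0283 -0.0179]
(278, 540) [-0.0003  0.0205 -0.0179]
port in tool [0.0001 0.0026 0.1046]
port in tool [0.0011 0.0015 0.1046]
port in tool [ 0.0021 -0.0013  0.1046]
(133, 370) [-0.0302 -0.0034  0.0081]
(425, 370) [ 0.03   -0.0034  0.0081]
```

The wrist estimate relative to the held filter needs only about 1–1.5 mm of correction. All three views agree within 3 mm and on 67.3°. I apply the small shift and go down into the well.

```bash
python3 - <<'E'
from h import *
M=cur();p=(M@np.array([.0006,.0012,0,1]))[:3];print(p);np.save('pt.npy',p[:2])
plan(Rdown(67.35),[p[0],p[1],.112],4)
E
```

```text
[0.57082964 0.2047322  0.18057908]
N 4 row [0.005, 0.01, 0.571, -0.002, 0.002, -0.001]
```

```bash
python3 -m inch '[[[0.005,0.01,0.571,-0.002,0.002,-0.001,-1],[0.005,0.01,0.571,-0.002,0.002,-0.001,-1],[0.005,0.01,0.571,-0.002,0.002,-0.001,-1],[0.005,0.01,0.571,-0.002,0.002,-0.001,-1],[0,0,0,0,0,0,-1],[0,0,0,0,0,0,-1]]]'
python3 - <<'E'
from h import *
np.set_printoptions(precision=4,suppress=True)
print(cur());p=np.load('pt.npy')
plan(Rdown(67.35),[p[0],p[1],.100],2)
from cell import grab_frame
w=grab_frame("wrist");cv2.imwrite("pics/w10.png",w[100:300,200:440].repeat(3,0).repeat(3,1))
E
```

```text
time_s: 18.35
tcp_pos: [0.5713, 0.2053, 0.1128]
ee_rot: [0.832, 0.554, 0.0, 0.0]
force: [-0.3, -0.1, -2.4]
opening: 0.0116
[[ 0.3851  0.9229  0.0007  0.5713]
 [ 0.9229 -0.3851  0.0004  0.2053]
 [ 0.0006  0.0005 -1.      0.1128]
 [ 0.      0.      0.      1.    ]]
N 2 row [-0.012, -0.004, 0.214, 0.002, -0.002, -0.0]
```

View pics/w10.png

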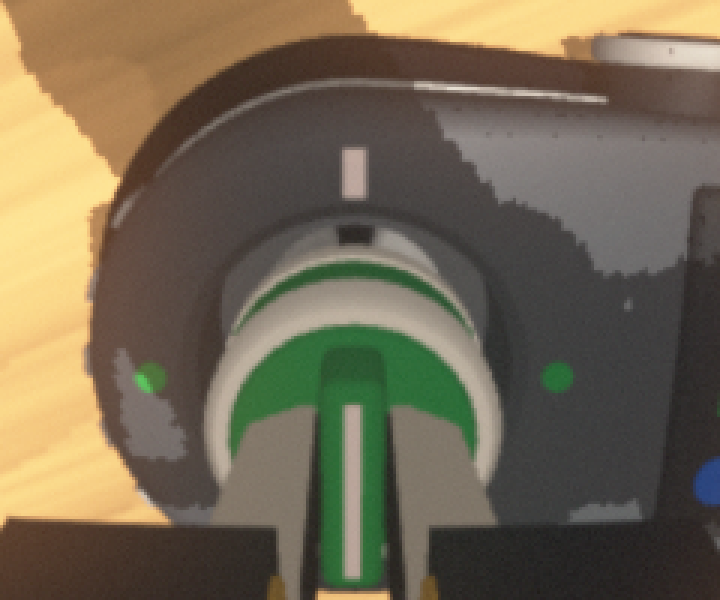

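Bar line (352), entry slot (354,235) and white bar (354,173) line up in the crop. One more port estimate from this nearer view:

```bash
python3 - <<'E'
from h import *
np.set_printoptions(precision=4,suppress=True)
c=get_calibration("wrist");M=cur();I=np.linalg.inv(M);u=lambda p:((p[0]+.5)/3-.5+200,(p[1]+.5)/3-.5+100)
f=lambda p,z:(I@np.r_[wz(c,u(p),z),1])[:3]
zt=M[2,3]-.0701
print('dots',(f((151,378),.076)+f((558,377),.076))/2,'white',f((354,173),.076))
print('line',(f((352,405),zt+.088)+f((352,579),zt+.088))/2, f((352,405),zt+.088),f((352,579),zt+.088))
E
```

```text
dots [0.0001 0.0002 0.0374] white [-0.0001 -0.0486  0.0373]
line [-0.0005  0.0009 -0.0179] [-0.0005 -0.0173 -0.0179] [-0.0005  0.0191 -0.0179]
```

Aligned within 1 mm. Going down in steps, watching the force.

```bash
python3 -m inch '[[[0,0,0.2,0,0,0,-1],[0,0,0.2,0,0,0,-1],[0,0,0,0,0,0,-1],[0,0,0,0,0,0,-1]]]'
python3 -m inch '[[[0,0,0.1,0,0,0,-1],[0,0,0.1,0,0,0,-1],[0,0,0,0,0,0,-1]]]'
python3 -m inch '[[[0,0,0.1,0,0,0,-1],[0,0,0,0,0,0,-1]]]'
```

```text
time_s: 18.8
tcp_pos: [0.5713, 0.2062, 0.1006]
ee_rot: [0.832, 0.555, 0.001, -0.0]
force: [0.2, 0.1, -2.4]
opening: 0.0119
time_s: 19.1
tcp_pos: [0.5712, 0.2062, 0.0942]
ee_rot: [0.832, 0.555, 0.0, -0.0]
force: [0.6, -0.2, -1.7]
opening: 0.0117
time_s: 19.3
tcp_pos: [0.5713, 0.2062, 0.0914]
ee_rot: [0.832, 0.555, 0.001, -0.0]
force: [0.4, 0.5, -2.2]
opening: 0.0117
```

```bash
python3 -m inch '[[[0,0,0.1,0,0,0,-1],[0,0,0,0,0,0,-1]]]'
python3 -m inch '[[[0,0,0.1,0,0,0,-1],[0,0,0,0,0,0,-1]]]'
python3 -m inch '[[[0,0,0.1,0,0,0,-1],[0,0,0,0,0,0,-1]]]'
```

```text
time_s: 19.5
tcp_pos: [0.5715, 0.2063, 0.0887]
ee_rot: [0.832, 0.555, 0.001, -0.0]
force: [-1.2, -0.5, 2.4]
opening: 0.0121
time_s: 19.7
tcp_pos: [0.5716, 0.2063, 0.0857]
ee_rot: [0.832, 0.555, 0.001, 0.0]
force: [-0.5, 0.5, 5.0]
opening: 0.0117
time_s: 19.9
tcp_pos: [0.5716, 0.2063, 0.0828]
ee_rot: [0.832, 0.555, 0.001, 0.0]
force: [-0.4, -0.3, 5.7]
opening: 0.0115
```

```bash
python3 -m inch '[[[0,0,0.085,0,0,0,-1],[0,0,0,0,0,0,-1],[0,0,0,0,0,0,-1]]]'
```

```text
time_s: 20.2
tcp_pos: [0.5716, 0.2063, 0.0806]
ee_rot: [0.832, 0.555, 0.001, -0.0]
force: [-1.4, -0.5, 7.7]
opening: 0.0115
```

Pressed by 10.5 mm at 7.7 N. I start the clockwise turn (+ about tool z) and check after a little.

```bash
python3 -m inch '[[[0,0,0,0,0,0.5,-1],[0,0,0,0,0,0.5,-1],[0,0,0,0,0,0.5,-1],[0,0,0,0,0,0.5,-1],[0,0,0,0,0,0,-1]]]'
python3 - <<'E'
from h import *
np.set_printoptions(precision=4,suppress=True)
s=sense();print(cur(),s['wrist_torque'],s['joints'])
E
```

```text
time_s: 20.7
tcp_pos: [0.5721, 0.2062, 0.0807]
ee_rot: [0.906, 0.423, 0.001, 0.0]
force: [0.1, -0.1, 7.9]
opening: 0.0118
[[ 0.6418  0.7669  0.0027  0.5721]
 [ 0.7669 -0.6418  0.0009  0.2062]
 [ 0.0025  0.0015 -1.      0.0807]
 [ 0.      0.      0.      1.    ]] [-0.2346  0.1772 -0.0625] [-0.592   0.6498  0.2302  1.9948 -0.2791  0.5239  0.7093]
```

```bash
python3 -m inch '[[[0,0,0,0,0,0.6,-1],[0,0,0,0,0,0.6,-1],[0,0,0,0,0,0.6,-1],[0,0,0,0,0,0.6,-1],[0,0,0,0,0,0.6,-1],[0,0,0,0,0,0.6,-1],[0,0,0,0,0,0.6,-1],[0,0,0,0,0,0.6,-1],[0,0,0,0,0,0,-1]]]'
python3 - <<'E'
from h import *
np.set_printoptions(precision=4,suppress=True)
s=sense();M=cur();print(M,s['wrist_torque'],s['joints'],np.degrees(np.arctan2(M[1,0],M[0,0])))
E
```

```text
time_s: 21.6
tcp_pos: [0.5722, 0.206, 0.0807]
ee_rot: [0.997, 0.077, 0.001, -0.0]
force: [-0.1, -0.5, 8.1]
opening: 0.0121
[[ 0.9883  0.1528  0.0029  0.5722]
 [ 0.1528 -0.9883  0.0006  0.206 ]
 [ 0.003  -0.0002 -1.      0.0807]
 [ 0.      0.      0.      1.    ]] [-0.3346  0.1115  0.0021] [-0.7194  0.68    0.4302  2.0031 -0.5136  0.5619  0.2212] 8.789250904374247
```

```bash
python3 -m inch '[[[0,0,0,0,0,0.6,-1],[0,0,0,0,0,0.6,-1],[0,0,0,0,0,0.6,-1],[0,0,0,0,0,0.6,-1],[0,0,0,0,0,0.6,-1],[0,0,0,0,0,0.6,-1],[0,0,0,0,0,0.2,-1],[0,0,0,0,0,0,-1],[0,0,0,0,0,0,-1]]]'
python3 - <<'E'
from h import *
np.set_printoptions(precision=4,suppress=True)
s=sense();M=cur();print(M,s['wrist_torque'],s['joints'],np.degrees(np.arctan2(M[1,0],M[0,0])))
E
```

```text
time_s: 22.5
tcp_pos: [0.5721, 0.2061, 0.0807]
ee_rot: [0.979, -0.205, 0.001, -0.001]
force: [-1.0, -1.0, 7.5]
opening: 0.0117
[[ 0.9157 -0.4018  0.0026  0.5721]
 [-0.4018 -0.9157  0.0009  0.2061]
 [ 0.002  -0.0018 -1.      0.0807]
 [ 0.      0.      0.      1.    ]] [-0.2793  0.3077  0.0155] [-0.8146  0.7178  0.5884  2.0091 -0.6844  0.6156 -0.1757] -23.689966876438152
```

```bash
python3 -m inch '[[[0,0,0,0,0,0.25,-1],[0,0,0,0,0,0,-1],[0,0,0,0,0,0,-1]]]'
python3 - <<'E'
from h import *
s=sense();M=cur();print(s['wrist_torque'],np.degrees(np.arctan2(M[1,0],M[0,0])))
E
```

```text
time_s: 22.8
tcp_pos: [0.5718, 0.2063, 0.0807]
ee_rot: [0.975, -0.223, 0.001, -0.001]
force: [-1.6, -0.1, 8.5]
opening: 0.0119
[-0.06014453  0.46364809  0.0701163 ] -25.82587041555808
```

At about 93° from the entry angle the torque begins to rise, so that is the stop. I ease it up to the home height (TCP about 0.086) and let go.

```bash
python3 -m inch '[[[0,0,-0.09,0,0,0,-1],[0,0,-0.09,0,0,0,-1],[0,0,0,0,0,0,-1],[0,0,0,0,0,0,-1]]]'
python3 -m inch '[[[0,0,0,0,0,0,-0.5],[0,0,0,0,0,0,-0.5],[0,0,0,0,0,0,-0.5],[0,0,0,0,0,0,-0.5],[0,0,0,0,0,0,-0.5],[0,0,0,0,0,0,-0.5]]]'
python3 - <<'E'
from h import *
from cell import grab_frame
w=grab_frame("wrist");cv2.imwrite("pics/w11.png",w)
E
```

```text
time_s: 23.2
tcp_pos: [0.5717, 0.2062, 0.086]
ee_rot: [0.975, -0.224, 0.001, -0.001]
force: [-2.0, -0.0, 7.3]
opening: 0.0115
time_s: 23.8
tcp_pos: [0.5713, 0.2062, 0.0854]
ee_rot: [0.975, -0.224, 0.0, -0.0]
force: [-0.6, -0.2, 0.3]
opening: 0.0231
```

View pics/w11.png

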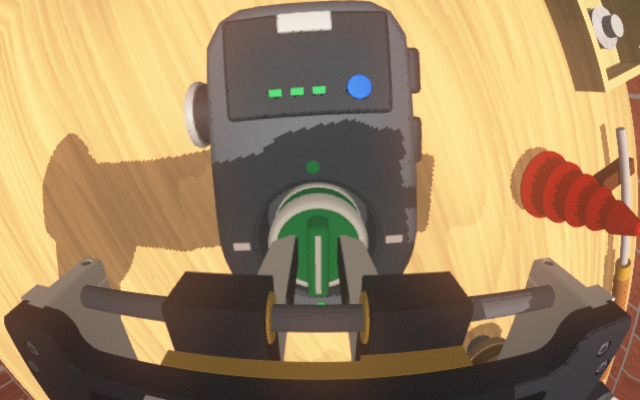

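The grip line (319,265) now points at the green dots (313,167) and (321,304), and the fingers are off it. Backing up and checking.

```bash
python3 -m inch '[[[0,0,0,0,0,0,0],[0,0,0,0,0,0,0],[0,0,0,0,0,0,0],[0,0,0,0,0,0,0],[0,0,-0.3,0,0,0,0],[0,0,-0.8,0,0,0,0],[0,0,-1,0,0,0,0],[0,0,-1,0,0,0,0],[0,0,-1,0,0,0,0],[0,0,-1,0,0,0,0]]]'
python3 -m inch '[[[-0.5,0.8,-0.5,0,0,0,0],[-0.8,0.9,0,0,0,0,0],[-0.8,0.9,0,0,0,0,0],[-0.8,0.9,0,0,0,0,0],[-0.8,0.9,0,0,0,0,0],[-0.8,0.9,0,0,0,0,0],[-0.8,0.9,0,0,0,0,0],[-0.4,0.5,0,0,0,0,0],[0,0,0,0,0,0,0],[0,0,0,0,0,0,0]]]'
python3 - <<'E'
from h import *
from cell import grab_frame
print(sense()['tcp_pos'])
w=grab_frame("wrist");t=grab_frame("top");s=grab_frame("scene")
cv2.imwrite("pics/w12.png",w);cv2.imwrite("pics/t12.png",t);cv2.imwrite("pics/s12.png",s)
o=np.zeros((600,800,3),np.uint8)
o[:300,:400]=cv2.resize(s[200:350,310:510],(400,300),interpolation=cv2.INTER_CUBIC)
o[:300,400:]=cv2.resize(t[130:230,120:253],(400,300),interpolation=cv2.INTER_CUBIC)
o[300:,:480]=cv2.resize(t,(480,300));cv2.imwrite("pics/m12.png",o)
E
```

```text
time_s: 24.85
tcp_pos: [0.571, 0.2058, 0.2404]
ee_rot: [0.975, -0.224, 0.001, -0.001]
force: [0.6, 0.4, -0.4]
opening: 0.0466
time_s: 25.85
tcp_pos: [0.3303, 0.1004, 0.2537]
ee_rot: [0.975, -0.223, 0.001, -0.002]
force: [0.2, 0.4, 0.2]
opening: 0.0463
[0.33034388 0.1003911  0.25369219]
```

View pics/m12.png

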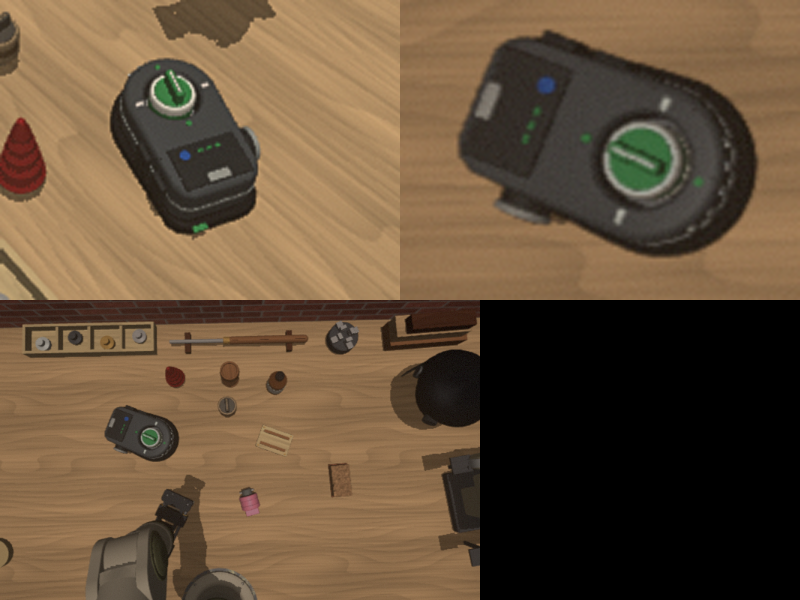

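The filter sits in the well with its grip line from dot to dot, and everything else looks unmoved. Now check angle, centre and height numerically from two views.

```bash
python3 - <<'E'
from h import *
np.set_printoptions(precision=4,suppress=True)
S=6
def face(fn,x0,y0,n=50):
    im=cv2.imread(fn);c=cv2.resize(im[y0:y0+n,x0:x0+n],None,fx=S,fy=S,interpolation=cv2.INTER_CUBIC)
    return c,(lambda p:((p[0]+.5)/S-.5+x0,(p[1]+.5)/S-.5+y0))
ct,ft=face("pics/t12.png",178,158);cs,fs=face("pics/s12.png",372,222)
cv2.imwrite("pics/c12.png",np.hstack([ct,cs]))
E
```

```text
(no output)
```

View pics/c12.png

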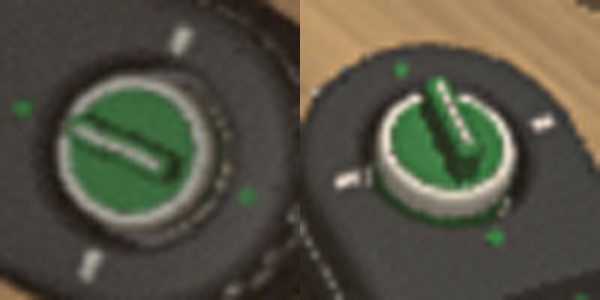

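```bash
python3 - <<'E'
from h import *
np.set_printoptions(precision=4,suppress=True)
S=6;u=lambda p,o:((p[0]+.5)/S-.5+o[0],(p[1]+.5)/S-.5+o[1])
def tri(p,q):
    o1,d1=ray("top",u(p,(178,158)));o2,d2=ray("scene",u(q,(372,222)))
    A=np.c_[d1,-d2];s=np.linalg.lstsq(A,o2-o1,rcond=None)[0];X,Y=o1+d1*s[0],o2+d2*s[1];return (X+Y)/2,np.linalg.norm(X-Y)
e1=tri((76,127),(136,84));e2=tri((160,165),(170,143))
e1b=tri((76,127),(170,143))
for e in(e1,e2,e1b):print(e)
tp=[onz("top",u(p,(178,158)),.104) for p in((76,127),(160,165))];sp=[onz("scene",u(p,(372,222)),.104) for p in((136,84),(170,143))]
for p in(tp,sp):print('mid',(p[0]+p[1])/2,'len',np.linalg.norm(p[0]-p[1]),np.degrees(np.arctan2(*(p[0]-p[1])[1::-1])))
# ring centre, drum top
print('face centre z.082 top',onz("top",u((136,150),(178,158)),.082),'scene',onz("scene",u((146,152),(372,222)),.082), 'tri',tri((136,150),(146,152)))
E
```

```text
(array([0.5804, 0.2074, 0.135 ]), np.float64(0.011111903147110514))
(array([0.5606, 0.2032, 0.0701]), np.float64(0.016550581919935203))
(array([0.5783, 0.2215, 0.1049]), np.float64(0.0026940602153639136))
mid [0.5714 0.2043 0.104 ] len 0.03627428341639804 64.30662024891303
mid [0.5702 0.2063 0.104 ] len 0.03397343392581817 -112.4013555187385
face centre z.082 top [0.5714 0.2032 0.082 ] scene [0.574  0.2097 0.082 ] tri (array([0.5709, 0.2061, 0.0754]), np.float64(0.0029618892986944165))
```

The centre is at (0.571, 0.205), the grip line at 64–68° against 67.3° for the dots, and the grip top triangulates to 0.105 m against 0.104 for home. Pairing the ends as seen in the two views swaps them; the swapped pairing is the right one. Handing in.

```bash
python3 - <<'E'
from h import *
a0=cv2.imread("pics/top0.png").astype(int);b=cv2.imread("pics/t12.png").astype(int)
for n,(x,y) in dict(used=(303,141),tree=(233,102),goblet=(306,98),bottle=(369,110),sand=(455,240),pink=(333,268)).items():
    d=np.abs(a0-b)[y-20:y+20,x-20:x+20].max(2);print(n,(d>60).sum())
from cell import job_done;print(job_done())
E
```

```text
used 0
tree 0
goblet 0
bottle 0
sand 0
pink 0
the job is handed in; nothing more can be done
None
```

The new filter is fitted and locked in the blower, and the job is handed in at about 26 s of the allowed 66 s. I lifted it out of the cradle by the drum, stood it upright on the bench and let go. Then I took it again by the grip, put it in at the white marks, pressed it 10.5 mm against the spring (about 8 N), turned it about 93° clockwise and let it rise.

**Last checks, all within the limits:**
- **Position:** the filter's axis is at about (0.571, 0.205), within roughly 2 mm of the port.
- **Height:** the grip top is at 0.105 m, against 0.104 m expected when home.
- **Angle:** the grip line points at 64–68°, against 67.3° for the green dots.
- **Bystanders:** no visible change in the top view around any of the loose things, the used filter or the pink lookalike, and the arm is clear of everything.

**Checks that disagreed:**
- The first automatic reading of the white grip line on the standing filter was wrong because it picked up green, so I redid it.
- In the final two-view check, two of the line-end pairings were wrong. Only one swapped-end pairing gave a consistent height, so the 0.105 m rests on that one point.
- The drum-face centre triangulated to 0.075 m instead of 0.082 m. It came from hand-picked pixels and is the less reliable of the two height checks.
- The three views of the port differed by up to about 4 mm.

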